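Turn the welding turntable to fit-up and brake it

ROBOT

A 6-joint arm with a two-finger parallel gripper is mounted at the origin on the work surface. World frame = base frame: x ahead of the robot, y to its left, z up, the work surface at z = 0. Lengths are in mm, angles in degrees, forces in N, time in s.
With the tool pointing down it reaches from about 350 to 850 mm from the base axis. Payload 8.1 kg.
Tool frame: the origin (TCP) lies midway between the tips of the shut fingers; the grasp point (between the pads) lies 19 mm behind it; z points along the fingers, y is the direction in which the jaws open and shut (so a half turn about z gives the same grasp; the last joint's range is limited). The gripper opens to 85 mm and grips with 20 to 120 N. Pads are 22 mm wide; open, the fingers measure 114 mm over their backs; the gripper's body (76 mm by 85 mm) begins 54 mm behind the grasp point. The pads swing forward as they close: fully open they stand 13 mm farther back than shut.
Start: joints at [-69.637, 7.471, 85.268, -0, 87.261, -4.893], TCP at [256.018, -542.642, 231.292] pointing down, gripper open.
Joint ranges: [-169.43, 169.43], [-51.17, 129.36], [1.28, 143.12], [-76.62, 256.62], [0, 156.53], [-152.29, 152.29]. Speed limits (degrees/s): [136.94, 136.94, 159.86, 180, 180, 180].

INTERFACE

Orientations are given as [roll, pitch, yaw] about the fixed x, y, z axes, in that order (R = Rz(yaw) Ry(pitch) Rx(roll)).
In Python, from bench import r gives the robot as it stands.
- The arm moves only by the shell command python3 -m jog 'ROWS' [FORCE]. ROWS is JSON, a list of rows, each a list of 5 numbers: the shift along the tool's x, y, z in m, then the turn about the tool's z in rad, then the opening, from 0 (shut) to 1 (fully open). A call has 1 to 20 rows; each row is the pose to reach, as a shift and turn from the pose measured when the call began, along the tool's axes at that moment; what a row does not reach only later rows make up. A row lasts 1/10 s, in which the tool goes at most 50 mm and 8.59 degrees, less where a joint would pass 70% of its speed; a pose out of reach is approached as far as the arm can. A call with a gripper value outside its range is refused whole. The fingers move at their own pace and stop on an object; FORCE is the grip in N (left out, the last holds). Time passes only in rows, so rows that repeat a pose let the fingers close. It gives the time, the measured TCP pose, the force and the opening at its end, in the units of the state.
- r.sense(): the state, without advancing time (a new reading comes with each control period).
- r.snapshot(name): name is "scene" or "top" or "wrist"; returns a dict with "pixels" (384x512x3 uint8, red, green, blue), "K" (3x3 intrinsics, pixels), "k1" (the pictures are not rectified: a ray, as slopes to the right and down, at radius r is drawn at 1 + k1 r^2 times it, then the intrinsics apply), "R" (3x3) and "t" (3): a world point X has camera coordinates R X + t. Camera axes: x right, y down, z forward; pixel columns grow to the right and rows downward; lengths in mm; the calibration is good to about 2 mm. A picture is of the moment at which its call begins. There is no depth.
- r.hand_in(): hands the job in, once; it reports no verdict.
The state is a dict: "time": time; "joint_pos": joint angles; "qd": joint speeds; "joint_efforts": joint torques, N m; "tool_pos": TCP position; "tcp_rot": TCP orientation; "ft_force": force on the tool from outside, world axes, zero at the start; "wrist_torque": the same for the moment, N m; "finger_gap": finger opening in mm.
Only numpy, scipy, OpenCV 4.12 (cv2) and the standard library are available. Lean on these libraries where they do the work, as an engineer would, in place of code of your own. Each camera call takes 0.05 s, during which the arm holds its last target.

TASK

On the hand-turned welding turntable a steel piece is strapped down, with one bent bar reaching out over the rim; a second bar waits in the clamp stand beside it. Push on the turntable's spokes, either way round and without spinning it fast, until the end of the bent bar squarely faces the end of the held bar, ready to be tacked, then push the brake lever fully over so that the turntable is locked there, and let go. Only push the spokes and the lever, never take hold of them; do not touch the piece, the held bar or its stand, and leave everything else on the bench where it lies.

Things in the scene. Friction and masses are not known exactly. Their poses are not given: they have to be found in the camera images.
- turntable: the revolving part of a bench welding turntable: steel disc 170 mm across, its top 90 mm above the bench, with three spokes, on a cast foot 196 mm across. Turns without end both ways about a vertical axis; takes about 3 N at a spoke, stays where it is left, hardly coasts. Origin on the axis at bench height; x axis along the bent bar.
- disc_centre (a point): the centre of the disc's top face, on the turning axis, 90 mm above the bench
- spoke1 (a point): point on the centre line of the first spoke, 60 degrees anticlockwise from the bent bar, 125 mm from the axis, 81 mm above the bench; x axis outward. Each spoke is a level round steel bar 12 mm across, bare from 95 to 145 mm from the axis, with a black ball of 25 mm at 158 mm: it ends 171 mm from the axis. Below the spokes are only the foot and, at one side, the brake.
- spoke2 (a point): the same on the second spoke, 180 degrees from the bent bar
- spoke3 (a point): the same on the third spoke, 300 degrees anticlockwise (60 clockwise) from the bent bar
- piece: rusty steel piece strapped to the disc, not to be touched: plate 86 x 70 x 6 mm, a post 14 mm across and a curl of rod within 45 mm of the axis, up to 227 mm above the bench, and one bent bar 13 mm across that comes down from the post, then runs out level at 128 mm above the bench to 108 mm from the axis. Origin on the axis, on the disc; x axis along the bent bar.
- bar_end (a point): centre of the end face of the bent bar, 108 mm from the turning axis, 128 mm above the bench
- bar_stand: fixed steel stand, not to be touched: foot 120 x 100 mm centred 265 mm from the turning axis, column and clamp head up to 185 mm high, holding a straight rusty bar 13 mm across, 260 mm long, level at 128 mm above the bench, pointing at the axis. Origin on the turntable's axis at bench height; x axis runs outward along the held bar.
- held_end (a point): centre of the inner end face of the held bar, 116 mm from the turning axis, 128 mm above the bench: with the bars in line it is 8 mm from bar_end
- brake_lever (a joint): angle (rad) of the brake lever about its vertical pivot: 0 fully released, 1.22 fully over against its stop, brake on; grows clockwise seen from above; stays where it is left. Takes about 4 to 8 N at the grip. The brake starts off; with it fully on, the turntable resists about 30 N at a spoke.
- lever_arm: arm of the brake lever, beside the foot, lower than the spokes: round steel 10 mm across, then a black grip 17 mm across from 88 to 130 mm from the pivot, level, centre line 58 mm above the bench; only the bench (and a 14 mm foot pad near the pivot) is under it. Origin on the pivot axis; x axis along the arm to the grip.
- lever_pivot (a point): point on the lever's pivot axis, 58 mm above the bench, 108 mm from the turntable's axis
- lever_grip (a point): point on the lever's centre line in the black grip, 110 mm from the pivot, 58 mm above the bench
- wire_coil: coil of black wire, 84 mm across, 26 mm high, lying loose; origin under its centre
- weld_magnet: red three-cornered welding magnet, about 80 x 90 x 20 mm, lying loose; origin under its middle
- nozzle_tin: round aluminium tin 62 mm across, 42 mm high, standing loose; origin under its centre
- offcut: loose offcut of square bar 25 x 25 x 80 mm, lying; origin under its centre
- chip_hammer: loose hammer 270 mm long, lying at the right; origin under its middle
- wire_brush: loose wooden-handled brush 240 mm long, lying at the left; origin under its middle
- spray_can: loose can 58 mm across, 170 mm high, standing at the left; origin under its centre

How it is judged (in metres and radians):
On the way, in this order (a step that is already met when the one before it is completed fails the run):
1. the bent bar's end faces the held bar's end, the turntable at rest (horizontal distance between bar_end and held_end below 0.0095 m and angular speed of turntable below 0.05 rad/s), for 0.3 s.
2. the brake lever is fully over (value of joint brake_lever above 1.12 rad), for 0.2 s.
At the end, for the whole second after the job is handed in: The end of the bent bar lies within 9.5 mm of the end of the held bar seen from above (8 mm is the gap when they are exactly in line, so at most 5 mm out of line), the turntable is at rest and the brake lever stands at 1.12 rad or more of its 1.22 (all of step 1 and value of joint brake_lever above 1.12 rad); the robot touches nothing.
It fails at once if the piece, the held bar or its stand is touched (more than 1 N) (contact force between any of the arm, the fingers and piece above 1 N or contact force between any of the arm, the fingers and bar_stand above 1 N).
It fails at once if the turntable is spun faster than 2.5 rad/s (angular speed of turntable above 2.5 rad/s).
It fails at once if a spoke or the brake lever is gripped between the fingers ((contact force between the fingers and turntable above 15 N and x of the grasp point in the frame of spoke1 between -0.045 and 0.045 m and y of the grasp point in the frame of spoke1 between -0.009 and 0.009 m and z of the grasp point in the frame of spoke1 between -0.015 and 0.015 m) or (contact force between the fingers and turntable above 15 N and x of the grasp point in the frame of spoke2 between -0.045 and 0.045 m and y of the grasp point in the frame of spoke2 between -0.009 and 0.009 m and z of the grasp point in the frame of spoke2 between -0.015 and 0.015 m) or (contact force between the fingers and turntable above 15 N and x of the grasp point in the frame of spoke3 between -0.045 and 0.045 m and y of the grasp point in the frame of spoke3 between -0.009 and 0.009 m and z of the grasp point in the frame of spoke3 between -0.015 and 0.015 m) or (contact force between the fingers and lever_arm above 15 N and x of the grasp point in the frame of lever_grip between -0.05 and 0.05 m and y of the grasp point in the frame of lever_grip between -0.009 and 0.009 m and z of the grasp point in the frame of lever_grip between -0.015 and 0.015 m)).
It fails at once if something else on the bench is lifted, knocked over or shifted by more than 20 mm (distance of any of wire_coil, weld_magnet, nozzle_tin, offcut, chip_hammer, wire_brush, spray_can from where it was at the start of the episode above 0.02 m or angle between spray_can's own z axis and vertical above 0.3 rad).
It also fails if it takes over 72 s, if anything falls off the work surface, if the arm or the gripper's body presses on something with over 40 N, if the wrist force passes 120 N, or if a joint passes its speed limit or range.

## Working session

There is one attempt and no reset: what is moved stays moved. The work goes in short steps, Python scripts to look and compute and a shell command to move; the robot and the scene stay as the last step left them, time stands still between calls to the robot, and variables do not carry over. Pictures are saved under pics/ and viewed, and the job is handed in when it is done.

```bash
ls; mkdir -p pics; cat > h.py <<'E'
import numpy as np, cv2, json
from bench import r
def snap(n,f):
    s=r.snapshot(n); cv2.imwrite('pics/'+f+'.png',s['pixels'][:,:,::-1]); 
    np.savez('pics/'+f+'.npz',**{k:np.array(s[k]) for k in('K','k1','R','t')},pixels=s['pixels']); return s
def load(f): return np.load('pics/'+f+'.npz')
def proj(s,X):
    c=np.array(s['R'])@np.array(X,float)+np.array(s['t']); a=c[:2]/c[2]; a=a*(1+float(s['k1'])*(a@a)); K=np.array(s['K'])
    return K[:2,:2]@a+K[:2,2]
def pix(s,u,v,z):
    K=np.array(s['K']); d=np.linalg.solve(K[:2,:2],np.array([u,v],float)-K[:2,2]); a=d.copy()
    for _ in range(30): a=d/(1+float(s['k1'])*(a@a))
    R=np.array(s['R']);t=np.array(s['t']); o=-R.T@t; w=R.T@np.array([a[0],a[1],1.]); return o+w*(z-o[2])/w[2]
def crop(f,x0,y0,x1,y1,k,out):
    im=cv2.imread('pics/'+f+'.png')[y0:y1,x0:x1]; cv2.imwrite('pics/'+out+'.png',cv2.resize(im,None,fx=k,fy=k,interpolation=cv2.INTER_CUBIC))
E
python3 - <<'E'
from h import *
for n in('scene','top','wrist'): s=snap(n,n+'0'); print(n,(-np.array(s['R']).T@s['t']).round(),s['k1'])
s=r.sense();print(s)
E
```

```text
pics
scene [1276. -555.  771.] -0.10403026536754399
top [ 380.   17. 1305.] -0.13742810574784955
wrist [ 325. -511.  373.] -0.007816490473614124
{'time': 0.15, 'joint_pos': array([-6.96393245e+01,  7.50937639e+00,  8.53131421e+01, -2.56167026e-04,
        8.72617798e+01, -4.89282218e+00]), 'qd': array([ 0.04518856, -0.16033906, -0.09823218,  0.0313795 ,  0.01848583,
        0.01989614]), 'joint_efforts': array([ 4.76268797e-04, -5.70064259e+01, -5.01157522e+01, -1.59032220e-04,
        9.58590506e-03,  5.11463077e-05]), 'tool_pos': array([ 255.85063924, -542.25763888,  230.45883404]), 'tcp_rot': array([-1.79915987e+02, -6.93505848e-03,  2.52535050e+01]), 'ft_force': array([ 1.51395435,  0.15421472, -0.05621676]), 'wrist_torque': array([-0.01275905,  0.00627032,  0.0130003 ]), 'finger_gap': 85.15289482597285}
```

View pics/top0.png

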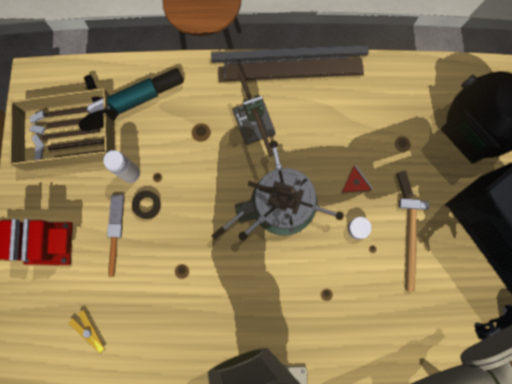

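View pics/scene0.png

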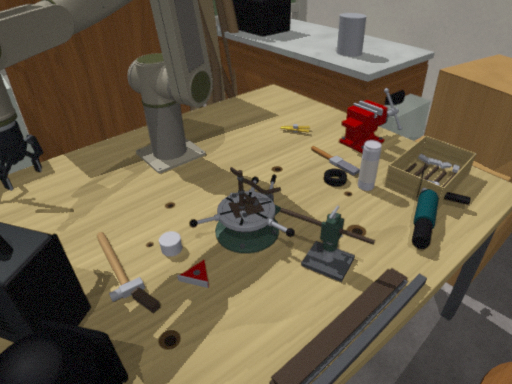

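```bash
python3 - <<'E'
from h import *
crop('top0',200,80,350,250,4,'c0'); crop('scene0',180,150,350,290,4,'c1')
E
```

```text
(no output)
```

View pics/c0.png

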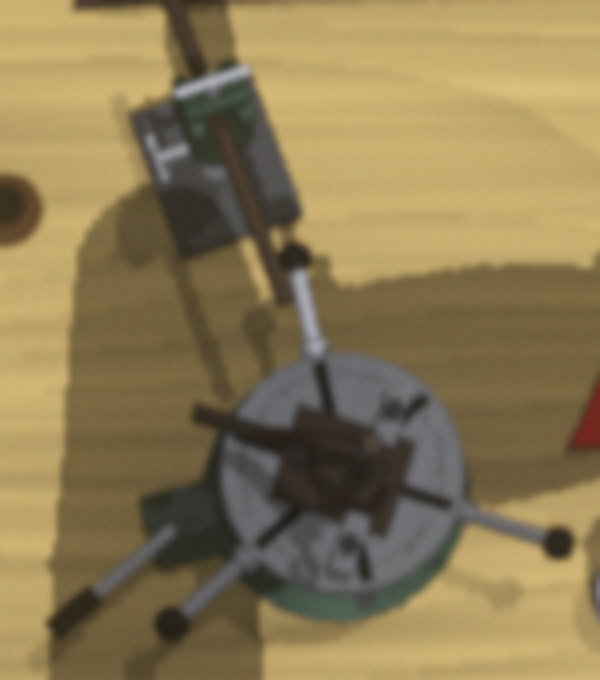

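View pics/c1.png

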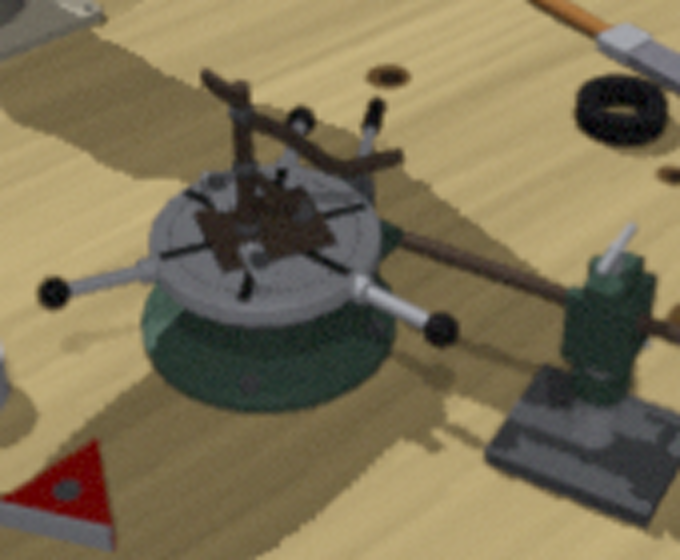

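```bash
cat > geo.py <<'E'
from h import *
s=load('top0')
q=lambda u,v,z: pix(s,200+u/4,80+v/4,z)[:2]
A,B,C=q(295,257,81),q(557,542,81),q(172,625,81)
c=(A+B+C)/3
def pol(p,o=c): d=p-o; return np.hypot(*d).round(1),np.degrees(np.arctan2(d[1],d[0])).round(1)
if __name__=='__main__':
  print('c',c,[ (x.round(1),pol(x)) for x in(A,B,C)])
  print('disc',q(343,473,90))
  for n,p in dict(bent=q(203,413,128),held=q(283,298,128),heldout=q(222,125,128),heldfar=q(175,3,128),gripend=q(58,630,58),gripst=q(95,598,58),armst=q(172,532,58)).items(): print(n,p.round(1),pol(p))
  for n,u,v,z in(('coil',146,205,26),('magnet',355,181,20),('tin',360,228,42),('can',115,160,170),('brush',113,240,20),('hammer',409,240,20)): print(n,pix(s,u,v,z).round())
E
python3 geo.py
```

```text
c [579.95150994 -51.8886138 ] [(array([735.6, -21.3]), (np.float64(158.6), np.float64(11.1))), (array([ 529.7, -200.9]), (np.float64(157.2), np.float64(-108.6))), (array([474.5,  66.5]), (np.float64(158.5), np.float64(131.7)))]
disc [578.01280064 -52.22976177]
bent [613.5  43.5] (np.float64(101.2), np.float64(70.6))
held [693.  -11.3] (np.float64(120.1), np.float64(19.8))
heldout [817.8  29.6] (np.float64(251.5), np.float64(18.9))
heldfar [909.8  62.4] (np.float64(349.1), np.float64(19.1))
gripend [473.3 147.4] (np.float64(226.1), np.float64(118.2))
gripst [495.6 121.5] (np.float64(192.8), np.float64(115.9))
armst [542.   67.3] (np.float64(125.1), np.float64(107.7))
coil [572. 353.  26.]
magnet [ 640. -263.   20.]
tin [ 498. -267.   42.]
can [672. 405. 170.]
brush [469. 451.  20.]
hammer [ 463. -416.   20.]
```

```bash
python3 -m jog '[[0.02,-0.009,0,0.03,0],[0.06,-0.026,0,0.08,0],[0.1,-0.044,0,0.13,0],[0.14,-0.061,0,0.18,0],[0.18,-0.079,0,0.23,0],[0.22,-0.096,0,0.28,0],[0.26,-0.114,0,0.33,0],[0.3,-0.131,0,0.38,0],[0.34,-0.149,0,0.43,0],[0.38,-0.166,0,0.48,0],[0.41,-0.179,0,0.52,0],[0.43,-0.188,0,0.528,0],[0.442,-0.193,0,0.528,0],[0.442,-0.193,0,0.528,0],[0.442,-0.193,0,0.528,0]]'
python3 - <<'E'
from h import *
snap('top','top1');crop('top1',200,80,350,250,4,'c2')
s=r.sense();print(s['time'],s['tool_pos'],s['tcp_rot'],s['joint_pos'],s['ft_force'],s['finger_gap'])
E
```

```text
time: 1.65
tool_pos: [572.8, -179.7, 230.5]
tcp_rot: [-179.9, 0.1, -5.0]
ft_force: [0.5, -0.6, 0.5]
finger_gap: -0.0
1.7 [ 572.62177102 -180.06407029  230.6407442 ] [-1.79944712e+02  6.89008505e-02 -5.03236986e+00] [-2.23687323e+01  7.60478409e+00  8.51903536e+01  3.22812327e-02
  8.72871083e+01  7.26621198e+01] [0.08832667 0.61399676 0.89595679] -0.18931272639809094
```

View pics/c2.png

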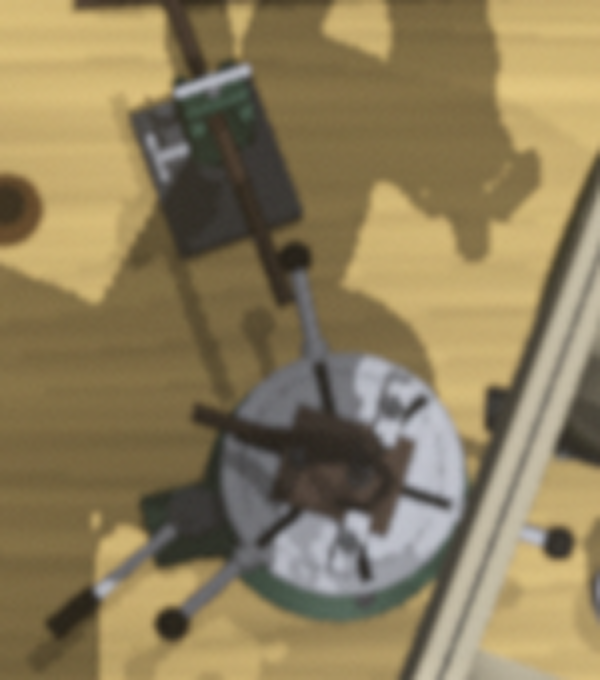

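```bash
python3 -m jog '[[0,0,0.03,0,0],[0,0,0.06,0,0],[0,0,0.09,0,0],[0,0,0.12,0,0],[0,0,0.14,0,0],[0,0,0.155,0,0],[0,0,0.168,0,0],[0,0,0.168,0,0],[0,0,0.168,0,0]]'
python3 - <<'E'
from h import *
snap('scene','sc1');crop('sc1',160,100,330,240,4,'c3')
# plan arc in tool frame from current pose
s=r.sense(); p=s['tool_pos'];yaw=np.radians(s['tcp_rot'][2]);print(p,s['tcp_rot'])
c=np.array([579.5,-52.]);tx=np.array([np.cos(yaw),np.sin(yaw)]);ty=np.array([np.sin(yaw),-np.cos(yaw)])
for a in np.arange(-93,-156,-3.5):
    d=c+127*np.array([np.cos(np.radians(a)),np.sin(np.radians(a))])-p[:2]; print(a,(d@tx/1000).round(3),(d@ty/1000).round(3),round((-93-a)*0.75*np.pi/180,2))
E
```

```text
time: 2.6
tool_pos: [572.8, -180.3, 63.4]
tcp_rot: [-180.0, 0.0, -5.0]
ft_force: [-0.4, 0.0, 1.0]
finger_gap: 0.1
[ 573.2631169  -180.40387564   63.95507091] [-1.79978458e+02 -3.86491813e-02 -5.04252062e+00]
-93.0 -0.001 -0.002 0.0
-96.5 -0.008 -0.001 0.05
-100.0 -0.016 -0.002 0.09
-103.5 -0.024 -0.003 0.14
-107.0 -0.031 -0.004 0.18
-110.5 -0.039 -0.006 0.23
-114.0 -0.046 -0.008 0.27
-117.5 -0.054 -0.011 0.32
-121.0 -0.061 -0.014 0.37
-124.5 -0.068 -0.018 0.41
-128.0 -0.074 -0.022 0.46
-131.5 -0.081 -0.026 0.5
-135.0 -0.087 -0.031 0.55
-138.5 -0.092 -0.036 0.6
-142.0 -0.098 -0.042 0.64
-145.5 -0.103 -0.048 0.69
-149.0 -0.108 -0.054 0.73
-152.5 -0.112 -0.06 0.78
```

View pics/c3.png

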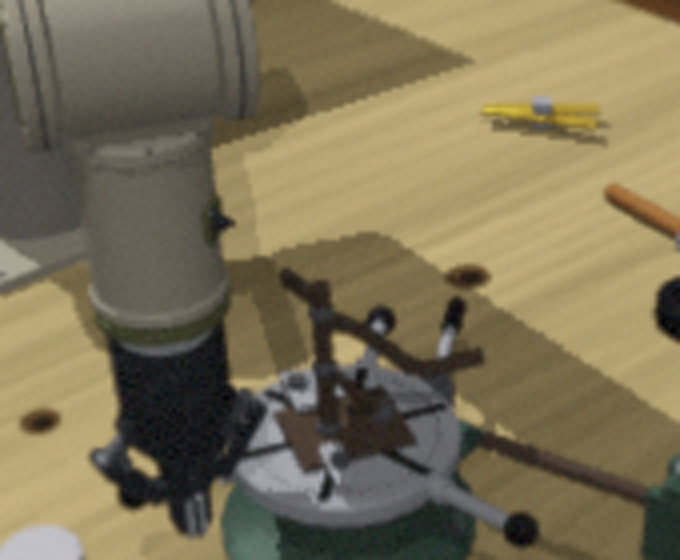

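```bash
python3 -m jog '[[-0.008,-0.001,0,0.05,0],[-0.016,-0.002,0,0.09,0],[-0.024,-0.003,0,0.14,0],[-0.031,-0.004,0,0.18,0],[-0.039,-0.006,0,0.23,0],[-0.046,-0.008,0,0.27,0],[-0.054,-0.011,0,0.32,0],[-0.061,-0.014,0,0.37,0],[-0.061,-0.014,0,0.37,0]]'
python3 - <<'E'
from h import *
snap('scene','sc2');crop('sc2',160,100,330,240,4,'c4')
E
```

```text
time: 3.55
tool_pos: [514.4, -161.2, 65.5]
tcp_rot: [-180.0, -0.2, -26.3]
ft_force: [0.2, -0.7, -0.3]
finger_gap: 0.1
```

View pics/c4.png

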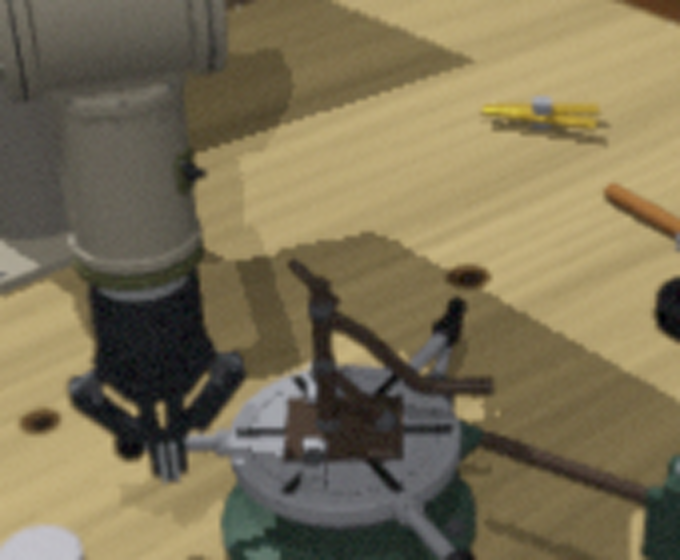

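```bash
cat > arc.py <<'E'
from h import *
import sys
a0,a1,st,yk,rr=map(float,sys.argv[1:6])
s=r.sense(); p=s['tool_pos'];yaw=np.radians(s['tcp_rot'][2]);print(p,s['tcp_rot'],s['ft_force'])
c=np.array([579.5,-52.]);tx=np.array([np.cos(yaw),np.sin(yaw)]);ty=np.array([np.sin(yaw),-np.cos(yaw)])
for a in np.arange(a0,a1,st):
    d=c+rr*np.array([np.cos(np.radians(a)),np.sin(np.radians(a))])-p[:2]; print(a,(d@tx/1000).round(4),(d@ty/1000).round(4),round((a0-a)*yk*np.pi/180,2))
E
python3 arc.py -121 -153 -3 0.75 127
```

```text
[ 514.46206595 -161.33421209   65.29748511] [-1.79965397e+02 -1.46878248e-01 -2.61615430e+01] [ 1.09314131  0.01697859 -0.49336505]
-121.0 -0.0005 -0.0003 0.0
-124.0 -0.0072 -0.001 0.04
-127.0 -0.0137 -0.0021 0.08
-130.0 -0.0202 -0.0035 0.12
-133.0 -0.0266 -0.0053 0.16
-136.0 -0.0329 -0.0073 0.2
-139.0 -0.0391 -0.0098 0.24
-142.0 -0.0452 -0.0125 0.27
-145.0 -0.0511 -0.0156 0.31
-148.0 -0.0568 -0.0189 0.35
-151.0 -0.0624 -0.0226 0.39
```

```bash
python3 -m jog '[[-0.007,-0.001,0,0.04,0],[-0.014,-0.002,0,0.08,0],[-0.02,-0.0035,0,0.12,0],[-0.0265,-0.005,0,0.16,0],[-0.033,-0.007,0,0.2,0],[-0.039,-0.01,0,0.24,0],[-0.045,-0.0125,0,0.27,0],[-0.049,-0.0145,0,0.3,0],[-0.051,-0.0155,0,0.31,0],[-0.051,-0.0155,0,0.31,0]]'
python3 - <<'E'
from h import *
snap('top','top2');crop('top2',200,80,350,250,4,'c5')
E
python3 arc.py -145 -160 -1 0.75 127
```

```text
time: 4.6
tool_pos: [476.3, -125.2, 65.9]
tcp_rot: [-179.9, -0.2, -43.9]
ft_force: [1.0, -1.0, 0.9]
finger_gap: -0.1
[ 476.19035102 -125.2554962    65.8166603 ] [-179.89880285   -0.20007299  -43.84465963] [ 1.73861481 -2.18751925 -0.04238073]
-145.0 -0.0008 0.0002 0.0
-146.0 -0.003 -0.0002 0.01
-147.0 -0.0051 -0.0007 0.03
-148.0 -0.0073 -0.0013 0.04
-149.0 -0.0094 -0.0018 0.05
-150.0 -0.0116 -0.0024 0.07
-151.0 -0.0137 -0.003 0.08
-152.0 -0.0158 -0.0037 0.09
-153.0 -0.0179 -0.0044 0.1
-154.0 -0.02 -0.0052 0.12
-155.0 -0.0221 -0.006 0.13
-156.0 -0.0241 -0.0068 0.14
-157.0 -0.0262 -0.0076 0.16
-158.0 -0.0282 -0.0085 0.17
-159.0 -0.0302 -0.0094 0.18
```

View pics/c5.png

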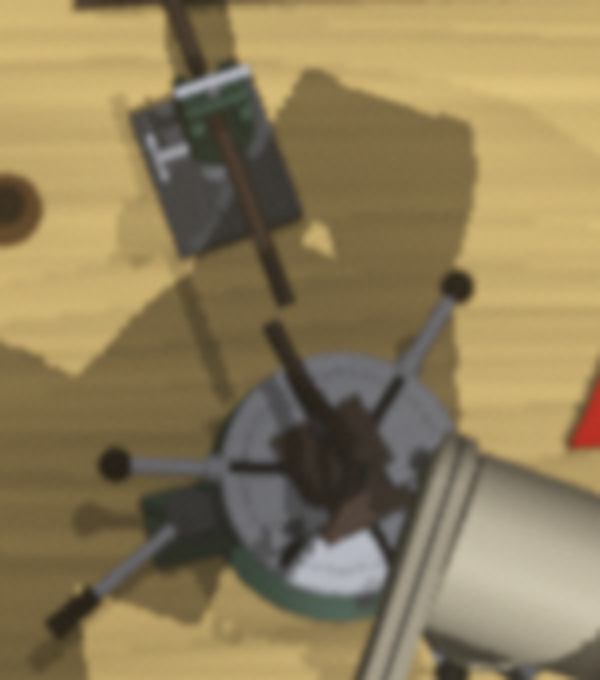

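```bash
python3 - <<'E'
from geo import *
c=np.array([579.,-52.])
for n,p in dict(s3=q(457,286,81),s1=q(115,464,81),bent=q(271,324,128),held=q(287,303,128),h2=q(222,125,128),h3=q(175,3,128)).items(): print(n,p.round(1),pol(p,c))
E
```

```text
s3 [ 713.6 -136.3] (np.float64(158.8), np.float64(-32.1))
s1 [587.1 106.1] (np.float64(158.3), np.float64(87.1))
bent [674.8  -2.9] (np.float64(107.7), np.float64(27.1))
held [689.5 -14. ] (np.float64(116.8), np.float64(19.0))
h2 [817.8  29.6] (np.float64(252.4), np.float64(18.9))
h3 [909.8  62.4] (np.float64(350.0), np.float64(19.1))
```

```bash
python3 -m jog '[[-0.004,-0.0005,0,0.02,0],[-0.008,-0.0015,0,0.04,0],[-0.012,-0.0025,0,0.07,0],[-0.0155,-0.0037,0,0.09,0],[-0.018,-0.0045,0,0.1,0],[-0.018,-0.0045,0,0.1,0],[-0.018,-0.0045,0,0.1,0]]'
python3 - <<'E'
from h import *
snap('top','top3');crop('top3',200,80,350,250,4,'c6');crop('top3',250,130,310,180,10,'c7')
E
```

```text
time: 5.35
tool_pos: [465.8, -109.2, 65.5]
tcp_rot: [-179.9, -0.1, -49.5]
ft_force: [-0.6, -1.3, -0.0]
finger_gap: 0.2
```

View pics/c6.png

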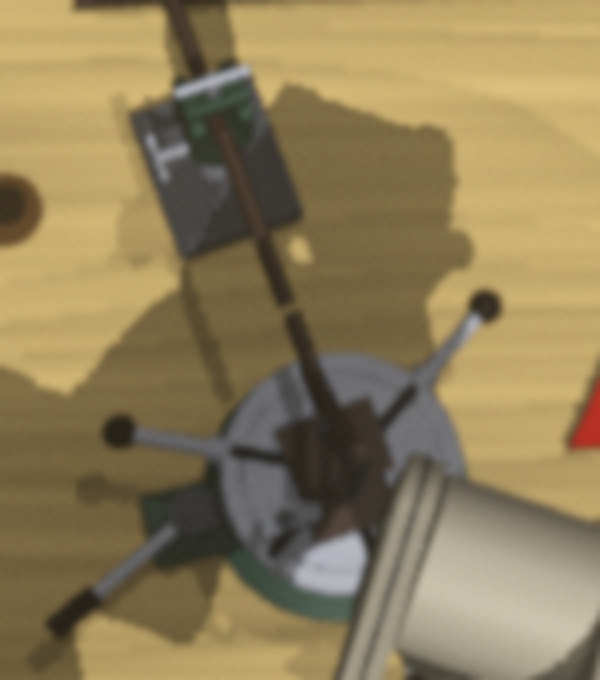

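View pics/c7.png

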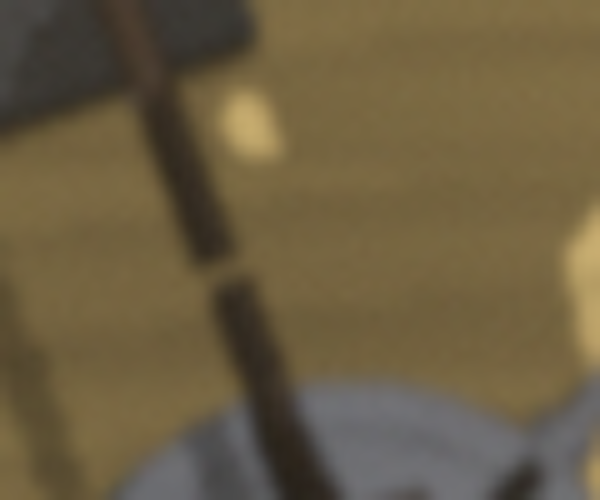

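```bash
python3 - <<'E'
from geo import *
c=np.array([579.,-52.])
for n,p in dict(s3=q(485,305,81),s1=q(119,431,81)).items(): print(n,p.round(1),pol(p,c))
g=lambda u,v: pix(s,250+u/10,130+v/10,128)[:2]
b=g(232,283);h=g(213,260);h2=g(165,95)
for p in(b,h,h2,q(222,125,128),q(175,3,128)):print(p.round(1),pol(p,c),pol(p,np.array([580,-52.])))
e=b-h;a=np.radians(19);print(e,e@[np.cos(a),np.sin(a)],e@[-np.sin(a),np.cos(a)])
# predicted image of bars for several bent angles
for A in(19,17.5,20.5):
  for rr in(60,108,116,200): 
    x=c+rr*np.array([np.cos(np.radians(A)),np.sin(np.radians(A))]);print(A,rr,((proj(s,[*x,128])-[250,130])*10).round())
E
```

```text
s3 [ 699.5 -155.8] (np.float64(159.1), np.float64(-40.8))
s1 [610.5 103.4] (np.float64(158.6), np.float64(78.5))
[682.3 -17.8] (np.float64(108.8), np.float64(18.3)) (np.float64(107.8), np.float64(18.5))
[688.8 -12.7] (np.float64(116.6), np.float64(19.7)) (np.float64(115.6), np.float64(19.9))
[ 7.356e+02 -1.000e-01] (np.float64(165.0), np.float64(18.3)) (np.float64(164.1), np.float64(18.4))
[817.8  29.6] (np.float64(252.4), np.float64(18.9)) (np.float64(251.5), np.float64(18.9))
[909.8  62.4] (np.float64(350.0), np.float64(19.1)) (np.float64(349.1), np.float64(19.1))
[-6.49912142 -5.09409385] -7.803514763748441 -2.7006533894263947
19 60 [288. 450.]
19 108 [228. 287.]
19 116 [219. 260.]
19 200 [116. -18.]
17.5 60 [294. 448.]
17.5 108 [238. 284.]
17.5 116 [229. 257.]
17.5 200 [134. -23.]
20.5 60 [283. 452.]
20.5 108 [219. 291.]
20.5 116 [208. 264.]
20.5 200 [ 98. -11.]
```

```bash
python3 -m jog '[[0.006,0,0,0,0],[0.012,0,0,0,0],[0.012,0,-0.04,0,0],[0.012,0,-0.08,0,0],[0.012,0,-0.12,0,0],[0.012,0,-0.16,0,0],[0.012,0,-0.2,0,0],[0.012,0,-0.24,0,0],[0.012,0,-0.265,0,0],[0.012,-0.02,-0.27,-0.12,0],[0.013,-0.05,-0.27,-0.24,0],[0.014,-0.08,-0.27,-0.36,0],[0.015,-0.11,-0.27,-0.48,0],[0.016,-0.13,-0.27,-0.6,0],[0.017,-0.15,-0.27,-0.72,0],[0.018,-0.167,-0.27,-0.84,0],[0.018,-0.167,-0.27,-0.864,0],[0.018,-0.167,-0.27,-0.864,0],[0.018,-0.167,-0.27,-0.864,0]]'
python3 - <<'E'
from h import *
w=snap('wrist','w1')
print(w['K'],w['k1'],proj(w,[682,-17,128]))
E
```

```text
time: 7.3
tool_pos: [603.5, -15.2, 335.6]
tcp_rot: [180.0, -0.1, -0.2]
ft_force: [0.8, 1.0, -0.0]
finger_gap: -0.0
[[301.30329068   0.         254.85522195]
 [  0.         301.30329068 194.06498986]
 [  0.           0.           1.        ]] -0.007816490473614124 [255.29534839  98.24551892]
```

View pics/w1.png

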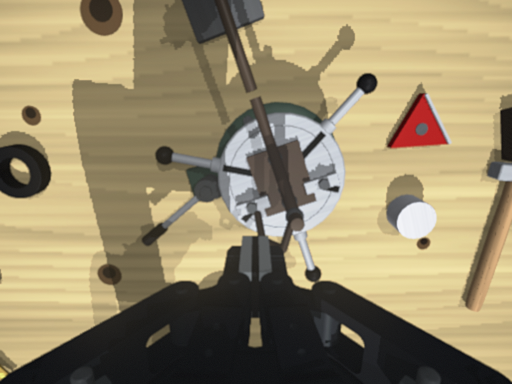

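```bash
python3 - <<'E'
from h import *
crop('w1',210,50,310,150,6,'c8');crop('w1',130,130,260,250,5,'c9')
E
```

```text
(no output)
```

View pics/c8.png

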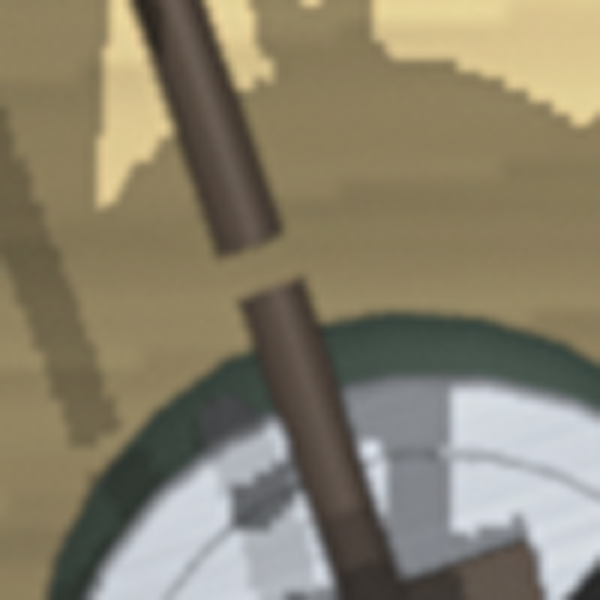

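View pics/c9.png

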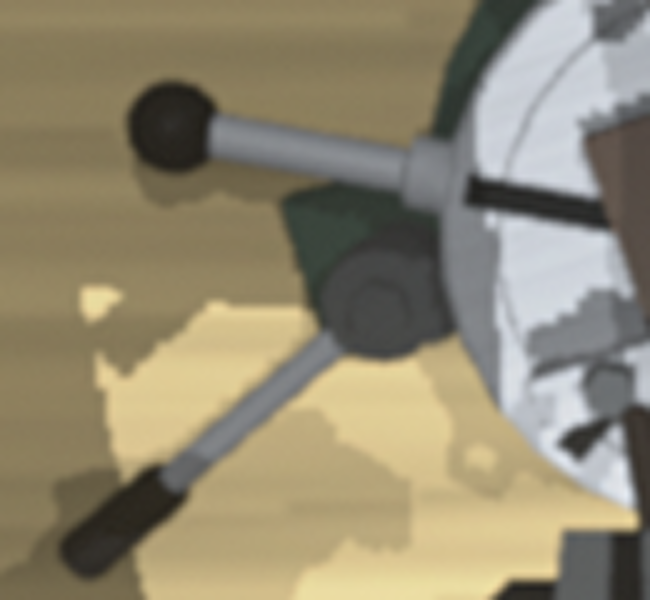

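```bash
python3 - <<'E'
from h import *
w=load('w1'); g=lambda u,v,z:pix(w,130+u/5,130+v/5,z)[:2]
c=g(378,303,66);e=g(82,562,58);m=g(175,480,58);b=g(172,125,81)
print(c,e,m,'ball1',b)
d=e-m;print(np.degrees(np.arctan2(d[1],d[0])));d=e-c;print(np.hypot(*d),np.degrees(np.arctan2(d[1],d[0])))
E
```

```text
[556.96145901  54.08559191] [471.77944163 150.82006228] [499.00513242 119.67015698] ball1 [610.89563865 103.73361222]
131.15416074134748
128.89349806110647 131.3663592023371
```

```bash
python3 -m jog '[[-0.015,-0.013,0,-0.06,0],[-0.045,-0.038,0,-0.17,0],[-0.075,-0.063,0,-0.28,0],[-0.105,-0.088,0,-0.39,0],[-0.13,-0.109,0,-0.5,0],[-0.147,-0.123,0,-0.58,0],[-0.1525,-0.128,0,-0.614,0],[-0.1525,-0.128,0.03,-0.614,0],[-0.1525,-0.128,0.07,-0.614,0],[-0.1525,-0.128,0.11,-0.614,0],[-0.1525,-0.128,0.15,-0.614,0],[-0.1525,-0.128,0.19,-0.614,0],[-0.1525,-0.128,0.23,-0.614,0],[-0.1525,-0.128,0.26,-0.614,0],[-0.1525,-0.128,0.28,-0.614,0],[-0.1525,-0.128,0.288,-0.614,0],[-0.1525,-0.128,0.288,-0.614,0],[-0.1525,-0.128,0.288,-0.614,0]]'
python3 - <<'E'
from h import *
snap('wrist','w2');snap('scene','sc4');crop('sc4',200,80,370,220,4,'c10')
s=r.sense(); p=s['tool_pos'];yaw=np.radians(s['tcp_rot'][2]);print(p,s['tcp_rot'],s['joint_pos'])
P=np.array([557,53.]);tx=np.array([np.cos(yaw),np.sin(yaw)]);ty=np.array([np.sin(yaw),-np.cos(yaw)])
for i,(t,o) in enumerate([(131.3,40),(131.3,27)]+[(x,19.5) for x in np.arange(131.3,57,-3.5)]):
    a=np.radians(t);u=np.array([np.cos(a),np.sin(a)]);n=np.array([-np.sin(a),np.cos(a)])
    d=P+115*u+o*n-p[:2]; print(round(t,1),(d@tx/1000).round(3),(d@ty/1000).round(3),round((131.3-t)*0.85*np.pi/180,2))
E
```

```text
time: 9.15
tool_pos: [453.2, 112.9, 48.5]
tcp_rot: [179.8, -0.2, 34.9]
ft_force: [-0.6, 0.1, 0.5]
finger_gap: -0.4
[453.64198921 113.19126879  49.0282931 ] [179.80223008  -0.2391727   34.94152476] [ 7.77568537e+00 -3.51411945e+00  1.16484533e+02 -7.26689323e-02
  6.67265192e+01  6.28631098e+01]
131.3 -0.002 -0.001 0.0
131.3 0.011 -0.003 0.0
131.3 0.018 -0.004 0.0
127.8 0.025 -0.005 0.05
124.3 0.032 -0.007 0.1
120.8 0.039 -0.008 0.16
117.3 0.046 -0.008 0.21
113.8 0.053 -0.008 0.26
110.3 0.06 -0.008 0.31
106.8 0.068 -0.007 0.36
103.3 0.075 -0.006 0.42
99.8 0.081 -0.004 0.47
96.3 0.088 -0.002 0.52
92.8 0.095 0.001 0.57
89.3 0.101 0.004 0.62
85.8 0.108 0.007 0.68
82.3 0.114 0.011 0.73
78.8 0.12 0.015 0.78
75.3 0.125 0.019 0.83
71.8 0.131 0.024 0.88
68.3 0.136 0.029 0.93
64.8 0.14 0.034 0.99
61.3 0.145 0.04 1.04
57.8 0.149 0.046 1.09
```

View pics/w2.png

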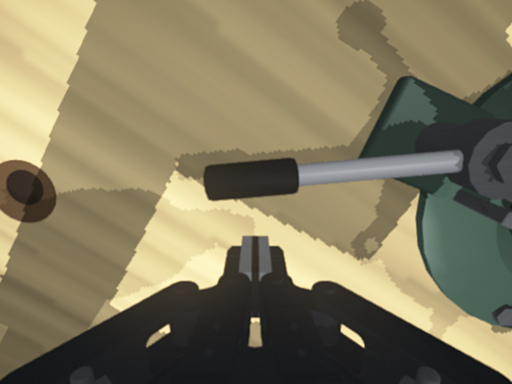

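View pics/c10.png

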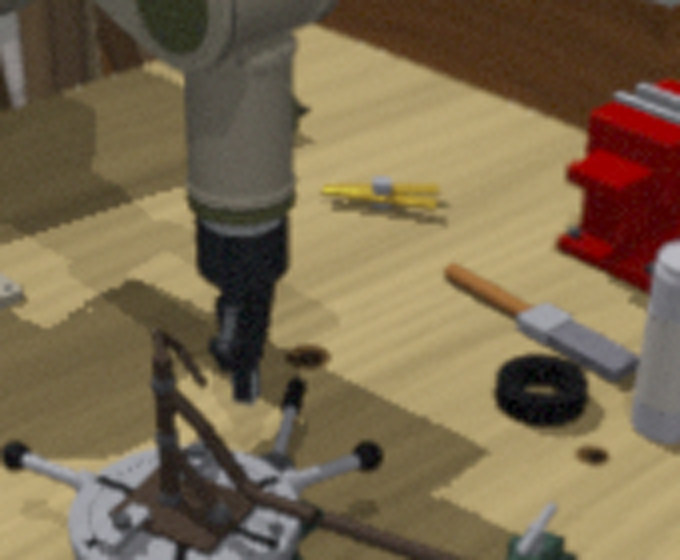

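Fingers are aligned behind the grip (tip about 256,240; grip about 252,178), clear of everything. Pushing halfway along the arc.

```bash
python3 -m jog '[[0.006,-0.002,0,0,0],[0.011,-0.003,0,0,0],[0.018,-0.004,0,0,0],[0.025,-0.005,0,0.05,0],[0.032,-0.007,0,0.1,0],[0.039,-0.008,0,0.16,0],[0.046,-0.008,0,0.21,0],[0.053,-0.008,0,0.26,0],[0.06,-0.008,0,0.31,0],[0.068,-0.007,0,0.36,0],[0.075,-0.006,0,0.42,0],[0.081,-0.004,0,0.47,0],[0.088,-0.002,0,0.52,0],[0.088,-0.002,0,0.52,0]]'
cat > lev.py <<'E'
from h import *
import sys
s=r.sense(); p=s['tool_pos'];yaw=np.radians(s['tcp_rot'][2]);print(p,s['tcp_rot'],s['joint_pos'],s['ft_force'])
P=np.array([557,53.]);tx=np.array([np.cos(yaw),np.sin(yaw)]);ty=np.array([np.sin(yaw),-np.cos(yaw)])
t0=float(sys.argv[1])
for t in np.arange(t0,53,-3.5):
    a=np.radians(t);u=np.array([np.cos(a),np.sin(a)]);n=np.array([-np.sin(a),np.cos(a)])
    d=P+115*u+19.5*n-p[:2]; print(round(t,1),(d@tx/1000).round(3),(d@ty/1000).round(3),round((t0-t)*0.85*np.pi/180,2))
E
python3 lev.py 96.3; python3 - <<'E'
from h import *
snap('wrist','w3');snap('scene','sc5');crop('sc5',200,80,370,220,4,'c11')
E
```

```text
time: 10.65
tool_pos: [524.7, 165.6, 48.9]
tcp_rot: [179.9, -0.2, 5.1]
ft_force: [0.2, 0.6, -0.5]
finger_gap: 0.3
[524.68702234 165.568094    48.88620535] [179.93034465  -0.23511198   5.12361661] [ 12.2392206    9.16553324 103.34816288  -0.10652142  67.26166623
  97.15672733] [ 0.21676339  0.58734301 -0.4621501 ]
96.3 0.0 0.0 0.0
92.8 0.007 -0.001 0.05
89.3 0.014 -0.001 0.1
85.8 0.022 -0.002 0.16
82.3 0.029 -0.001 0.21
78.8 0.036 -0.001 0.26
75.3 0.043 0.0 0.31
71.8 0.05 0.002 0.36
68.3 0.057 0.004 0.42
64.8 0.063 0.006 0.47
61.3 0.07 0.009 0.52
57.8 0.076 0.012 0.57
54.3 0.083 0.015 0.62
```

View pics/w3.png

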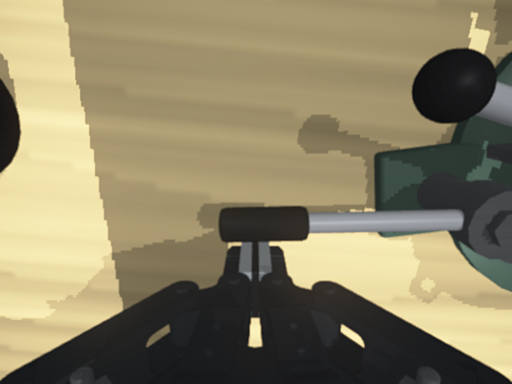

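View pics/c11.png

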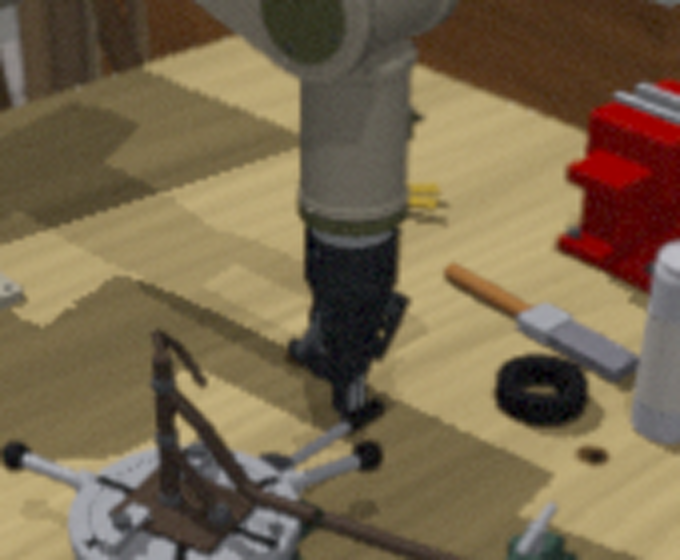

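```bash
python3 -m jog '[[0.007,-0.001,0,0.05,0],[0.014,-0.001,0,0.1,0],[0.022,-0.002,0,0.16,0],[0.029,-0.001,0,0.21,0],[0.036,-0.001,0,0.26,0],[0.043,0,0,0.31,0],[0.05,0.002,0,0.36,0],[0.057,0.004,0,0.42,0],[0.063,0.006,0,0.47,0],[0.067,0.008,0,0.5,0],[0.07,0.009,0,0.52,0],[0.07,0.009,0,0.52,0]]'
python3 lev.py 61.3; python3 - <<'E'
from h import *
snap('wrist','w4');snap('top','top5');crop('top5',200,80,350,250,4,'c12')
E
```

```text
time: 11.95
tool_pos: [583.0, 167.6, 48.0]
tcp_rot: [179.7, 1.1, -24.4]
ft_force: [-58.9, 15.6, 39.6]
finger_gap: 0.4
[583.04606123 167.6250138   47.96670585] [179.71949392   1.13523562 -24.36296282] [ 10.94079215  18.40293773  92.57436415   0.4541873   70.11187042
 125.14240801] [-58.8909135   15.58644482  39.59182511]
61.3 0.013 -0.001 0.0
57.8 0.02 -0.001 0.05
54.3 0.027 -0.001 0.1
```

View pics/w4.png

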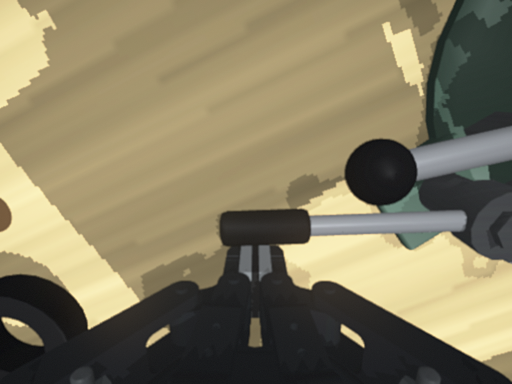

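View pics/c12.png

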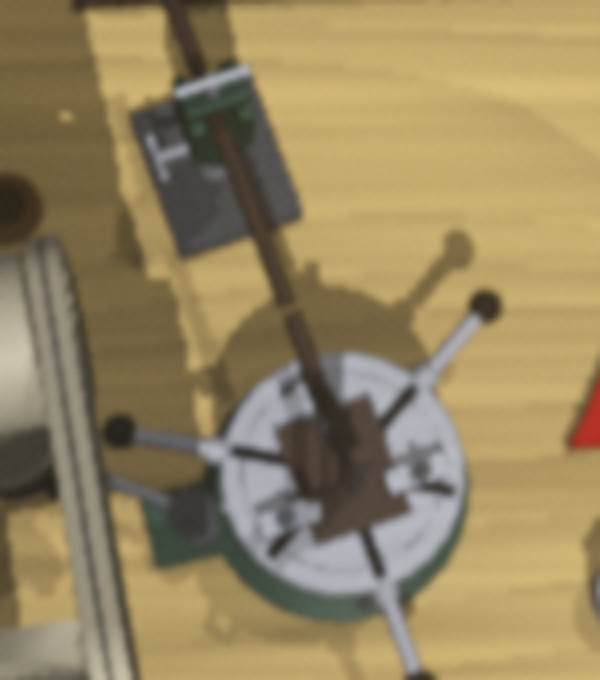

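```bash
python3 - <<'E'
from h import *
w=load('w4');g=lambda u,v,z=58:pix(w,u,v,z)[:2]
a,b,c=g(222,228),g(308,226),g(464,220);p=g(500,230,66)
for d in(a-b,a-c,b-c,a-p):print(np.degrees(np.arctan2(d[1],d[0])))
print(a,b,c,p)
t=load('top5');g=lambda u,v:pix(t,200+u/4,80+v/4,58)[:2]
d=g(110,481)-g(170,500);print(np.degrees(np.arctan2(d[1],d[0])))
E
```

```text
67.01720627944384
67.60329550120831
67.92642565774412
66.7546754876932
[606.09693998 173.51397783] [590.1214025  135.84652364] [562.23329734  67.07542767] [556.1498061   57.23271333]
71.86678266580427
```

```bash
python3 - <<'E'
from h import *
s=r.sense();print(s['time'],s['ft_force'],s['wrist_torque'],s['tool_pos'])
F=s['ft_force'];M=s['wrist_torque']*1000;p=s['tool_pos']
# contact point r0+lam*F about reference at TCP+h up
r0=np.cross(F,M)/(F@F);u=F/np.linalg.norm(F)
for h in(0,60,110,150,200):
  print(h,[ (p+[0,0,h]+r0+l*u).round(0).tolist() for l in(-60,-30,0,30,60)])
E
crop() { :; }; python3 - <<'E'
from h import *
crop('w4',200,140,520,340,2.5,'c13')
E
```

```text
12.05 [-57.96435081  15.0170573   38.20202591] [ 2.32876811  9.27192968 -0.08753621] [583.05496437 167.61071519  47.99125031]
0 [[562.0, 172.0, -98.0], [537.0, 178.0, -82.0], [513.0, 184.0, -65.0], [488.0, 191.0, -49.0], [464.0, 197.0, -33.0]]
60 [[562.0, 172.0, -38.0], [537.0, 178.0, -22.0], [513.0, 184.0, -5.0], [488.0, 191.0, 11.0], [464.0, 197.0, 27.0]]
110 [[562.0, 172.0, 12.0], [537.0, 178.0, 28.0], [513.0, 184.0, 45.0], [488.0, 191.0, 61.0], [464.0, 197.0, 77.0]]
150 [[562.0, 172.0, 52.0], [537.0, 178.0, 68.0], [513.0, 184.0, 85.0], [488.0, 191.0, 101.0], [464.0, 197.0, 117.0]]
200 [[562.0, 172.0, 102.0], [537.0, 178.0, 118.0], [513.0, 184.0, 135.0], [488.0, 191.0, 151.0], [464.0, 197.0, 167.0]]
```

View pics/c13.png

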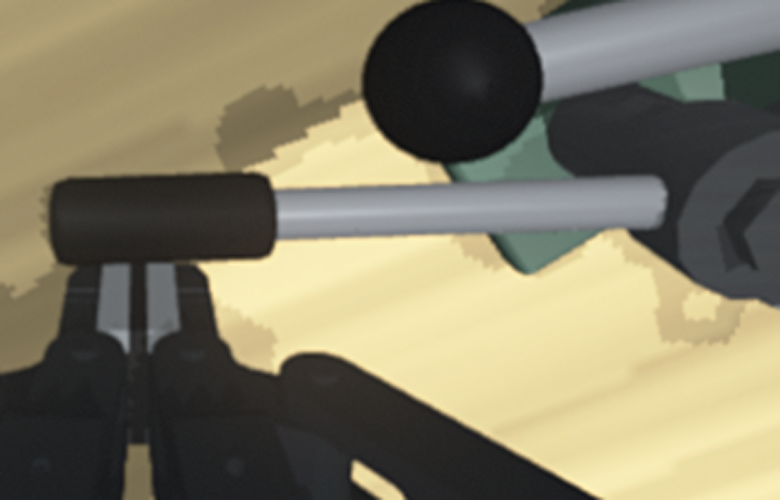

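```bash
python3 -m jog '[[-0.001,0,0,0,0],[-0.004,0,0,0,0],[-0.01,0,0,0,0],[-0.02,0,0,0,0],[-0.03,0,0,0,0],[-0.03,0,-0.03,0,0],[-0.03,0,-0.07,0,0],[-0.03,0,-0.11,0,0],[-0.03,0,-0.15,0,0],[-0.03,0,-0.19,0,0],[-0.03,0,-0.23,0,0],[-0.03,0,-0.27,0,0],[-0.03,0,-0.29,0,0],[-0.03,0,-0.29,0,0]]'
python3 - <<'E'
from h import *
snap('wrist','w5');print(r.sense()['tcp_rot'])
E
```

```text
time: 13.45
tool_pos: [562.6, 179.4, 343.4]
tcp_rot: [180.0, 0.7, -24.3]
ft_force: [0.3, -0.4, 0.4]
finger_gap: -0.1
[179.86222159   0.9087119  -24.30532392]
```

View pics/w5.png

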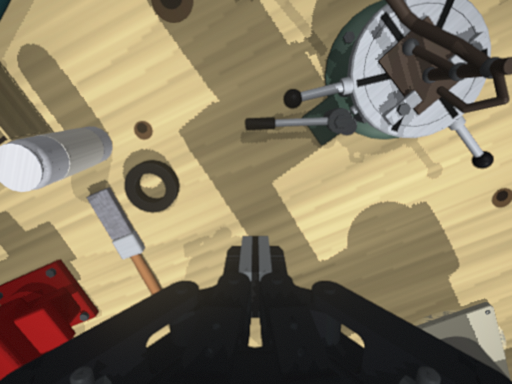

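```bash
python3 -m jog '[[0.015,0.02,0,-0.06,0],[0.04,0.05,0,-0.15,0],[0.062,0.085,0,-0.24,0],[0.085,0.115,0,-0.32,0],[0.105,0.143,0,-0.39,0],[0.1175,0.16,0,-0.424,0],[0.1175,0.16,0,-0.424,0],[0.1175,0.16,0,-0.424,0],[0.1175,0.16,0,-0.424,0]]'
python3 - <<'E'
from h import *
snap('wrist','w6');crop('w6',210,50,310,150,6,'c14');crop('w6',110,130,250,240,5,'c15')
E
```

```text
time: 14.4
tool_pos: [602.7, -13.9, 338.1]
tcp_rot: [-179.7, 1.0, 0.0]
ft_force: [0.0, 1.5, -0.4]
finger_gap: -0.2
```

View pics/c14.png

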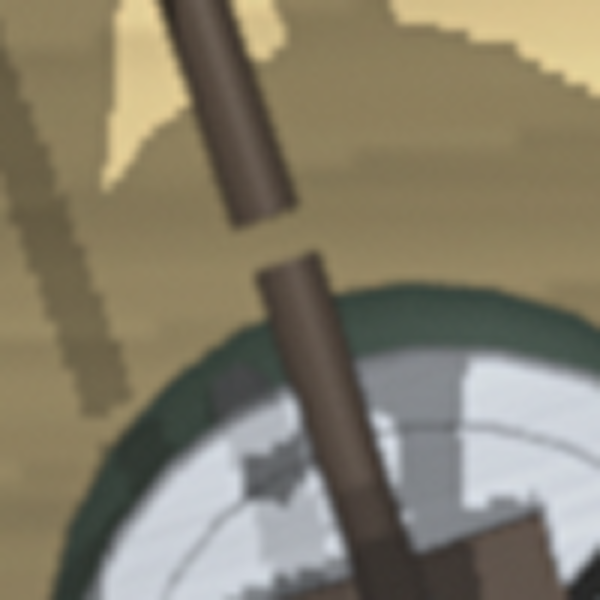

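View pics/c15.png

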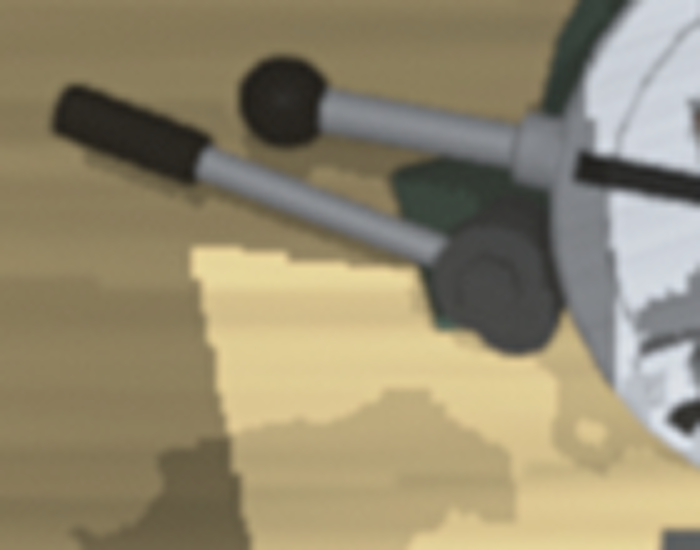

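```bash
python3 - <<'E'
from h import *
w=load('w6'); g=lambda u,v,z=58:pix(w,110+u/5,130+v/5,z)[:2]
w1=load('w1'); k=lambda u,v,z=58:pix(w1,130+u/5,130+v/5,z)[:2]
an=lambda d:np.degrees(np.arctan2(d[1],d[0]))
print('now',an(g(65,108)-g(425,243)),an(g(65,108)-g(195,165)),'hub',g(490,285,66))
print('before',an(k(82,562)-k(330,345)),an(k(82,562)-k(175,480)))
E
```

```text
now 68.43705247295061 64.99379429329008 hub [554.91438178  53.59317339]
before 130.9638699606155 131.15416074134748
```

```bash
python3 -m jog '[[-0.005,-0.025,0,0.06,0],[-0.012,-0.06,0,0.15,0],[-0.02,-0.1,0,0.24,0],[-0.028,-0.135,0,0.33,0],[-0.034,-0.165,0,0.4,0],[-0.036,-0.176,0,0.42,0],[-0.036,-0.176,0.03,0.42,0],[-0.036,-0.176,0.07,0.42,0],[-0.036,-0.176,0.11,0.42,0],[-0.036,-0.176,0.15,0.42,0],[-0.036,-0.176,0.19,0.42,0],[-0.036,-0.176,0.23,0.42,0],[-0.036,-0.176,0.26,0.42,0],[-0.036,-0.176,0.278,0.42,0],[-0.036,-0.176,0.285,0.42,0],[-0.036,-0.176,0.285,0.42,0],[-0.036,-0.176,0.285,0.42,0]]'
```

```text
time: 16.15
tool_pos: [562.8, 164.1, 56.3]
tcp_rot: [179.9, 0.9, -24.0]
ft_force: [0.5, 0.0, 0.2]
finger_gap: 0.1
```

```bash
python3 -m jog '[[0.004,0,0.004,0,0],[0.008,0,0.007,0,0],[0.012,0,0.007,0,0],[0.014,0,0.007,0,0],[0.014,0,0.007,0,0]]'; python3 -m jog '[[0.002,0,0,0,0],[0.004,0,0,0,0],[0.004,0,0,0,0]]';python3 -m jog '[[0.002,0,0,0,0],[0.004,0,0,0,0],[0.004,0,0,0,0]]'
```

```text
time: 16.65
tool_pos: [576.0, 158.2, 49.3]
tcp_rot: [179.9, 0.9, -24.0]
ft_force: [-0.9, -0.2, -0.1]
finger_gap: 0.3
time: 16.95
tool_pos: [577.6, 157.5, 49.0]
tcp_rot: [179.9, 1.1, -24.0]
ft_force: [-10.0, 3.0, 6.7]
finger_gap: -0.4
time: 17.25
tool_pos: [577.7, 157.5, 48.7]
tcp_rot: [179.8, 1.6, -24.0]
ft_force: [-18.4, 5.7, 13.3]
finger_gap: 0.2
```

```bash
python3 -m jog '[[-0.002,0,0,0,0],[-0.006,0,0,0,0],[-0.014,0,0,0,0],[-0.024,0,0,0,0],[-0.03,0,0,0,0],[-0.03,0,-0.03,0,0],[-0.03,0,-0.07,0,0],[-0.03,0,-0.11,0,0],[-0.03,0,-0.15,0,0],[-0.03,0,-0.19,0,0],[-0.03,0,-0.23,0,0],[-0.03,0,-0.27,0,0],[-0.03,0,-0.29,0,0],[-0.03,0,-0.29,0,0],[-0.03,0,-0.29,0,0]]'
python3 - <<'E'
from h import *
snap('top','top6');crop('top6',200,80,350,250,4,'c16');snap('wrist','w7')
E
```

```text
time: 18.75
tool_pos: [557.9, 167.5, 339.4]
tcp_rot: [179.8, 1.5, -24.0]
ft_force: [0.1, -0.1, 0.2]
finger_gap: -0.1
```

View pics/c16.png

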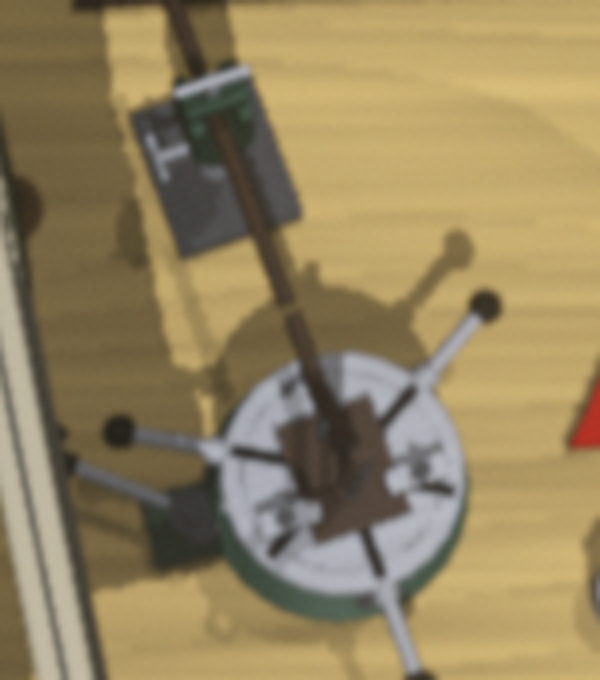

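View pics/w7.png

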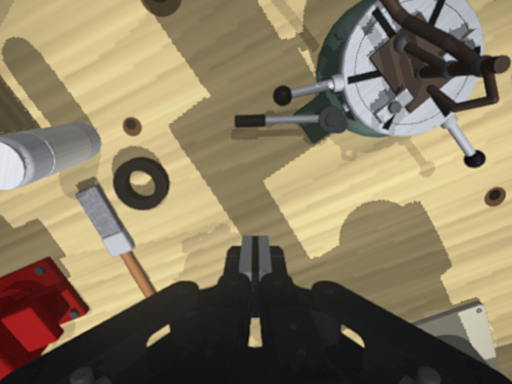

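The bars are still in line (gap at about 289,308 in the crop), the lever is over, and the robot is clear of everything. I'm handing in.

```bash
python3 -c "
from bench import r
print(r.hand_in())"
```

```text
the job is handed in; nothing more can be done
None
```

I turned the table about 52° clockwise by pushing spoke 2 with the shut fingers. I then pushed the brake lever over until it would not move, backed off, raised the arm clear and handed in at about 19 s.

- **Alignment:** the wrist picture showed the bent bar's end about 1.5 mm out of line with the held bar; the coarser top picture gave about 2.7 mm. Both are inside the 5 mm limit. The bars looked unchanged after braking.
- **Brake lever:** it stopped hard. On a second push the force rose from 10 to 18 N with only 0.1 mm of movement. On the first push I let the force reach about 60 N at the stop, under the limits but more than it needed.
- **Check that disagreed:** from the pictures the lever swung only about 62.5 to 64° (1.09 to 1.12 rad), and 1.22 rad is full travel. I took this to mean it started about 0.1 rad on. The hard stop and the lever's position, about 35° past the outward line through its pivot, support that. I could not read the joint angle directly, so whether it passes 1.12 rad is not confirmed.
- **Other objects:** in the pictures I looked at, no loose object appeared to have moved. At the end the wrist force was near zero and the arm touched nothing.

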